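# Check the jar caps and put the tray away

## Robot

A 6-joint arm with a two-finger parallel gripper is mounted at the origin on the work surface. World frame = base frame: x ahead of the robot, y to its left, z up, the work surface at z = 0. Lengths are in m, angles in rad, forces in N, time in s.
With the tool pointing down it reaches from about 0.35 to 0.775 m from the base axis. Payload 5.5 kg.
Tool frame: the origin (TCP) lies midway between the tips of the shut fingers; the grasp point (between the pads) lies 19 mm behind it; z points along the fingers, y is the line along which they close (so a half turn about z gives the same grasp; the last joint's range is limited). The gripper opens to 85 mm and grips with 20 to 120 N. Pads are 22 mm wide; open, the fingers measure 114 mm over their backs; the gripper's body (76 mm by 85 mm) begins 54 mm behind the grasp point. The pads swing forward as they close: fully open they stand 13 mm farther back than shut.
Start: joints at [-0.14, 0.313, 0.046, 1.304, 0, 1.431], TCP at [0.575, -0, 0.231] pointing down, gripper open.
Joint ranges: [-2.76, 2.76], [-0.86, 1.69], [-1.03, 1.26], [-2.2, 2.34], [-1.47, 1.5], [-3.14, 3.14]. Speed limits (rad/s): [2.57, 2.57, 3.14, 3.14, 3.14, 3.14].

## Interface

Orientations are given as a unit quaternion [w, x, y, z].
In Python, from workcell import telemetry, imaging, env gives the robot as it stands. The module is installed in compiled form; this text tells all that it offers.
- The arm moves only by the tool step_arm, never from a script. Its argument "moves" is a list of rows, each a list of 3 entries, a list of its own where there are three numbers: the shift along the tool's x, y, z in mm, then the turn, a rotation vector about the tool's x, y, z in rad, then the finger opening in mm, from 0 to 85.4. A call has 1 to 8 rows; each row is the pose to reach, as a shift and turn from the pose commanded when the call began, along the tool's axes at that moment; what a row does not reach only later rows make up. A row lasts 1/12 s, in which the tool goes at most 41.7 mm and 7.16 degrees, less where a joint would pass 70% of its speed; a pose out of reach is approached as far as the arm can. A call with a gripper value outside its range is refused whole. The fingers move at their own pace and stop on an object; "grip_force" is the grip in N (left out, the last holds). Time passes only in rows, so rows that repeat a pose let the fingers close. It gives the time, the measured TCP pose, the force, the opening and the grip force at its end, in the units of the state.
- telemetry.get_state(): the state, without advancing time (a new reading comes with each control period).
- imaging.read_camera(name): name is "scene" or "side" or "wrist"; returns the picture (420x560x3 uint8, red, green, blue); there is no depth.
- imaging.camera_params(name): a dict with "camera_matrix" (3x3 intrinsics, pixels), "pose" (4x4, takes a point from camera to world coordinates). Camera axes: x right, y up, looking along -z (the intrinsics and any distortion apply to the point x, -y, -z); pixel columns grow to the right and rows downward; lengths in m; the calibration is good to about 2 mm. A picture is of the moment at which its call begins: read the wrist's pose just before it. camera_params takes no time and is no camera call; for the wrist camera it gives the pose at the moment of the call.
- env.hand_in(): hands the job in; it is judged then, once.
The state is a dict: "clock": time; "joint_pos": joint angles; "qvel": joint speeds; "tau": joint torques, N m; "tcp_pos": TCP position; "orientation": TCP orientation; "wrist_force": force on the tool from outside, world axes, zero at the start; "ft_torque": the same for the moment, N m; "finger_gap": finger opening in m; "grip_force": force on a finger pad.
Only numpy, scipy, OpenCV 4.12 (cv2) and the standard library are available. Lean on these libraries where they do the work, as an engineer would, in place of code of your own. Each camera call takes 0.05 s, during which the arm holds its last target. There are 200 camera calls.

## Task

Three jars stand in the pulled-out tray and some of their screw caps may be loose. Working from the left jar to the right one (left as the robot faces them), give each cap a firm clockwise tug to feel whether it is tight, screwing any loose one down until it is firm. Then push the tray along its guides until it is fully home against the end stop, with all the jars still standing in it and the other things on the worktop left alone.

Things in the scene. Friction and masses are not known exactly. Their poses are not given: they have to be found in the camera images.
- rack: the fixed low wooden rack, 244 x 290 mm (x, y) and 45 mm tall at its stop. Origin: centre of its underside, on the worktop. Its +x axis is the direction in which the tray slides home, towards the end-stop board at the rack's +x end; +y is its left side seen from the robot. The yaw is within 0.35 rad of the robot's. A 10 mm base plate lies under the whole rack.
- tray (a joint): the light wooden tray sliding on the rack: 0 = pulled out (as at the start), grows as it is pushed along the rack's +x, 0.100 m = fully home against the end stop. Resists with about 5 N of friction, has no spring and stays where it is left.
- tray_front (a point): middle of the top edge of the outer (robot-side) face of the tray's front wall: the flat face to push on. It moves with the tray. The face is 262 mm wide along the rack's y and 45 mm tall, its lower edge 10.5 mm above the worktop, its top 55.5 mm above it. Behind this wall is an empty 54 mm deep apron, then the three jar pockets (centres 96 mm behind the face along the rack's x, 95 mm apart along its y). The pocket walls reach 46.5 mm above the worktop.
- jar_a: one of three identical clear square jars with a round ribbed dark metal screw cap and a white label, standing in square pockets (2 mm play a side) that stop it from turning; which jar is at the left, middle or right varies. Body 56 x 56 mm, 78 mm tall, 330 g in all (may vary), 122 mm tall with its cap. Origin: centre of its underside, 16.5 mm above the worktop; z up its axis, sides parallel to the rack's.
- cap_a_top (a point): centre of the top face of jar_a's cap, 138.5 mm above the worktop. The cap is a cylinder 46 mm in diameter and 34 mm tall; its lower rim is 10 mm above the jar's wider shoulder, which is 94.5 mm above the worktop, so grip the cap from above with fingertips no lower than that. z is the axis; the cap turns about it.
- cap_a (a joint): how far jar_a's cap is unscrewed, rad: 0 = screwed right down on its seal, positive = unscrewed (counter-clockwise from above), at most 1.5. Turning it clockwise seen from above tightens it; a loose one starts at 0.4 to 1.0 and turns with only about 0.04 N m. The cap does not rise or sink noticeably.
- seal_a (a joint): how far the springy rubber seal under jar_a's cap is wound up by a clockwise twist on the screwed-down cap, rad: 0 = no twist, grows by 1 rad per 1.5 N m of clockwise twist, at most 0.5, springs back when let go. While a loose cap is still turning down it stays under about 0.05; a firm twist on a tight cap takes it past 0.12 (0.18 N m).
- jar_b: one of three identical clear square jars with a round ribbed dark metal screw cap and a white label, standing in square pockets (2 mm play a side) that stop it from turning; which jar is at the left, middle or right varies. Body 56 x 56 mm, 78 mm tall, 330 g in all (may vary), 122 mm tall with its cap. Origin: centre of its underside, 16.5 mm above the worktop; z up its axis, sides parallel to the rack's.
- cap_b_top (a point): centre of the top face of jar_b's cap, 138.5 mm above the worktop. The cap is a cylinder 46 mm in diameter and 34 mm tall; its lower rim is 10 mm above the jar's wider shoulder, which is 94.5 mm above the worktop, so grip the cap from above with fingertips no lower than that. z is the axis; the cap turns about it.
- cap_b (a joint): how far jar_b's cap is unscrewed, rad: 0 = screwed right down on its seal, positive = unscrewed (counter-clockwise from above), at most 1.5. Turning it clockwise seen from above tightens it; a loose one starts at 0.4 to 1.0 and turns with only about 0.04 N m. The cap does not rise or sink noticeably.
- seal_b (a joint): how far the springy rubber seal under jar_b's cap is wound up by a clockwise twist on the screwed-down cap, rad: 0 = no twist, grows by 1 rad per 1.5 N m of clockwise twist, at most 0.5, springs back when let go. While a loose cap is still turning down it stays under about 0.05; a firm twist on a tight cap takes it past 0.12 (0.18 N m).
- jar_c: one of three identical clear square jars with a round ribbed dark metal screw cap and a white label, standing in square pockets (2 mm play a side) that stop it from turning; which jar is at the left, middle or right varies. Body 56 x 56 mm, 78 mm tall, 330 g in all (may vary), 122 mm tall with its cap. Origin: centre of its underside, 16.5 mm above the worktop; z up its axis, sides parallel to the rack's.
- cap_c_top (a point): centre of the top face of jar_c's cap, 138.5 mm above the worktop. The cap is a cylinder 46 mm in diameter and 34 mm tall; its lower rim is 10 mm above the jar's wider shoulder, which is 94.5 mm above the worktop, so grip the cap from above with fingertips no lower than that. z is the axis; the cap turns about it.
- cap_c (a joint): how far jar_c's cap is unscrewed, rad: 0 = screwed right down on its seal, positive = unscrewed (counter-clockwise from above), at most 1.5. Turning it clockwise seen from above tightens it; a loose one starts at 0.4 to 1.0 and turns with only about 0.04 N m. The cap does not rise or sink noticeably.
- seal_c (a joint): how far the springy rubber seal under jar_c's cap is wound up by a clockwise twist on the screwed-down cap, rad: 0 = no twist, grows by 1 rad per 1.5 N m of clockwise twist, at most 0.5, springs back when let go. While a loose cap is still turning down it stays under about 0.05; a firm twist on a tight cap takes it past 0.12 (0.18 N m).
- mug: a white mug, 76 mm wide, 90 mm tall; origin at the centre of its foot. Not part of the job.
- mallet: a black kitchen mallet lying flat, about 250 mm long along its x axis, head 55 x 55 x 45 mm at +x; origin below its middle. Not part of the job.
- shaker: a dark wooden pepper shaker, 44 mm wide, 82 mm tall; origin at the centre of its foot. Not part of the job.
Things that resemble listed ones, but are neither listed nor needed, are in the scene too. What is shaped like the jar_c but purple is not meant.

How it is judged:
On the way, in this order (a step that is already met when the one before it is completed fails the run):
1. the left jar's cap is given a firm clockwise twist and is screwed right down, with the tray still out (value of joint tray below 0.04 m and ((y of jar_a in the frame of rack between 0.05 and 0.2 m and value of joint seal_a above 0.12 rad and value of joint cap_a below 0.08 rad) or (y of jar_b in the frame of rack between 0.05 and 0.2 m and value of joint seal_b above 0.12 rad and value of joint cap_b below 0.08 rad) or (y of jar_c in the frame of rack between 0.05 and 0.2 m and value of joint seal_c above 0.12 rad and value of joint cap_c below 0.08 rad))), for 0.1 s.
2. the middle jar's cap is given a firm clockwise twist and is screwed right down, with the tray still out (value of joint tray below 0.04 m and ((y of jar_a in the frame of rack between -0.05 and 0.05 m and value of joint seal_a above 0.12 rad and value of joint cap_a below 0.08 rad) or (y of jar_b in the frame of rack between -0.05 and 0.05 m and value of joint seal_b above 0.12 rad and value of joint cap_b below 0.08 rad) or (y of jar_c in the frame of rack between -0.05 and 0.05 m and value of joint seal_c above 0.12 rad and value of joint cap_c below 0.08 rad))), for 0.1 s.
3. the right jar's cap is given a firm clockwise twist and is screwed right down, with the tray still out (value of joint tray below 0.04 m and ((y of jar_a in the frame of rack between -0.2 and -0.05 m and value of joint seal_a above 0.12 rad and value of joint cap_a below 0.08 rad) or (y of jar_b in the frame of rack between -0.2 and -0.05 m and value of joint seal_b above 0.12 rad and value of joint cap_b below 0.08 rad) or (y of jar_c in the frame of rack between -0.2 and -0.05 m and value of joint seal_c above 0.12 rad and value of joint cap_c below 0.08 rad))), for 0.1 s.
At the end, for the whole second after the job is handed in: The tray is home within 4 mm of its end stop; all three caps are screwed down within 0.08 rad of tight; all jars stand upright (within 0.1 rad) on the tray's floor and at rest (value of joint tray above 0.096 m and value of joint each of cap_a, cap_b, cap_c below 0.08 rad and angle between each of jar_a, jar_b, jar_c's own z axis and vertical below 0.1 rad and z of each of jar_a, jar_b, jar_c in the frame of rack below 0.022 m and linear speed of each of jar_a, jar_b, jar_c below 0.02 m/s); the robot touches nothing.
It fails at once if the mug is shoved away (more than 40 mm) (distance of mug from where it was at the start of the episode above 0.04 m).
It fails at once if the mallet is shoved away (more than 40 mm) (distance of mallet from where it was at the start of the episode above 0.04 m).
It fails at once if the shaker is shoved away (more than 40 mm) (distance of shaker from where it was at the start of the episode above 0.04 m).
It fails at once if a jar is tipped over (angle between any of jar_a, jar_b, jar_c's own z axis and vertical above 0.5 rad).
It also fails if it takes over 72 s, if anything falls off the work surface, if the arm or the gripper's body presses on something with over 40 N, if the wrist force passes 120 N, or if a joint passes its speed limit or range.

## Working session

There is one attempt and no reset: what is moved stays moved. The work goes in short steps, Python scripts to look and compute and a tool call to move; the robot and the scene stay as the last step left them, time stands still between calls to the robot, and variables do not carry over. Pictures are saved under pics/ and viewed, at most 10 in all, crops included, and the job is handed in when it is done.

Besides the shell and the picture viewer there is one more tool, called after ">>>" as a command line: name --argument value ..., lists and objects as JSON in quotes. step_arm: Moves the arm, as the interface text tells. Its arguments: {"type":"object","properties":{"moves":{"type":"array"},"grip_force":{"type":"number"}},"required":["moves"]}

```bash
mkdir -p pics
python3 - <<'E'
from workcell import telemetry, imaging
import cv2
s=telemetry.get_state(); print(s)
for n in ("scene","side","wrist"):
    p=imaging.camera_params(n); print(n,p["camera_matrix"].round(1).tolist(),p["pose"].round(3).tolist(),[k for k in p])
    cv2.imwrite(f"pics/{n}0.png",imaging.read_camera(n)[:,:,::-1])
E
```

```text
{'clock': 0.0, 'joint_pos': array([-1.39588948e-01,  3.13986108e-01,  4.49809029e-02,  1.30359922e+00,
       -3.29334368e-05,  1.43119859e+00]), 'qvel': array([-0.00027642, -0.00084504, -0.00081496,  0.00061655, -0.00069654,
       -0.00101987]), 'tau': array([-2.90074182e-03, -4.80629075e+01,  2.98531097e+01,  1.95313990e-02,
       -3.83516899e-04, -4.27451073e-05]), 'tcp_pos': array([5.74488914e-01, 5.85518025e-05, 2.30417790e-01]), 'orientation': array([-7.12078920e-04,  7.07103376e-01,  7.07109609e-01, -5.57245867e-04]), 'wrist_force': array([ 1.46102092,  0.82051849, -0.69300778]), 'ft_torque': array([ 0.02839671, -0.01624813, -0.01295349]), 'grip_force': 0.0, 'finger_gap': 0.08571751662564502}
scene [[488.8, 0.0, 277.0], [0.0, 488.8, 208.2], [0.0, 0.0, 1.0]] [[0.398, -0.695, 0.599, 1.418], [0.917, 0.302, -0.259, -0.411], [-0.001, 0.652, 0.758, 1.23], [0.0, 0.0, 0.0, 1.0]] ['camera_matrix', 'pose']
side [[425.5, 0.0, 290.9], [0.0, 425.5, 206.5], [0.0, 0.0, 1.0]] [[0.967, 0.112, -0.229, 0.264], [-0.254, 0.515, -0.819, -0.93], [0.026, 0.85, 0.527, 0.697], [0.0, 0.0, 0.0, 1.0]] ['camera_matrix', 'pose']
wrist [[346.8, 0.0, 276.4], [0.0, 346.8, 203.2], [0.0, 0.0, 1.0]] [[1.0, -0.0, 0.002, 0.576], [-0.001, 0.964, 0.265, 0.068], [-0.002, -0.265, 0.964, 0.374], [0.0, 0.0, 0.0, 1.0]] ['camera_matrix', 'pose']
```

View pics/scene0.png

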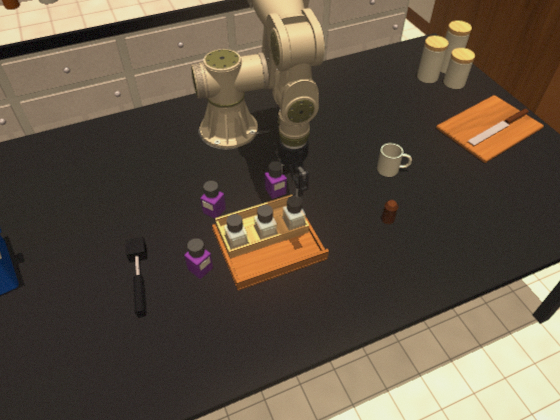

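View pics/wrist0.png

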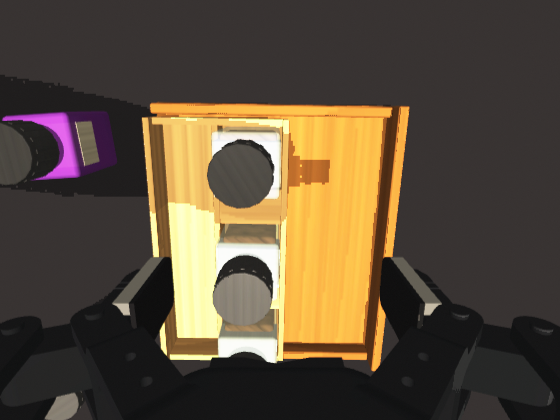

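The scene shows three clear jars in the tray, at scene pixels (295,203), (265,211) and (235,222). There are also three purple look-alikes, at (276,180), (212,198) and (198,258). The listed jars are the clear ones in the tray. In the wrist view, the left cap's top is at about (240,174) and the middle one at about (243,298).

```bash
cat > h.py <<'E'
import numpy as np
from workcell import imaging
def ray(n,px,z,P=None):
    P=P or imaging.camera_params(n);K=P["camera_matrix"];T=P["pose"]
    d=np.linalg.inv(K)@[px[0],px[1],1]; d=T[:3,:3]@[d[0],-d[1],-d[2]]
    o=T[:3,3]; return (o+d*(z-o[2])/d[2]).round(4)
def proj(n,p):
    P=imaging.camera_params(n);K=P["camera_matrix"];T=P["pose"]
    c=T[:3,:3].T@(np.array(p)-T[:3,3]); c=K@[c[0],-c[1],-c[2]]; return (c[:2]/c[2]).round(1)
E
python3 - <<'E'
from h import *
import cv2
for p in [(240,174),(243,298)]: print("w",ray("wrist",p,.1385))
for p in [(295,203),(265,212),(235,223)]: print("s",ray("scene",p,.1385))
for p in [(40,145),(10,152)]: print("purple w",ray("wrist",p,.122))
for p in [(275,168),(212,187),(196,246)]: print("purple s",ray("scene",p,.122))
for p in [(145,120),(167,358),(152,105),(288,122)]: print("tray edge w",ray("wrist",p,.0555))
for p in [(407,108),(380,368),(399,108),(371,368),(391,108)]: print("stop w",ray("wrist",p,.045))
a=cv2.imread("pics/scene0.png")[150:290,180:340]; b=cv2.imread("pics/side0.png")[60:350,130:430]
cv2.imwrite("pics/c1.png",cv2.resize(a,None,fx=5,fy=4.2857*1,interpolation=2)); cv2.imwrite("pics/c2.png",cv2.resize(b,None,fx=2,fy=2))
E
```

```text
w [0.5502 0.024  0.1385]
w [ 0.5498 -0.0717  0.1385]
s [0.5585 0.0196 0.1385]
s [ 0.5553 -0.0757  0.1385]
s [ 0.5592 -0.1706  0.1385]
purple w [0.4047 0.0422 0.122 ]
purple w [0.382  0.0372 0.122 ]
purple s [0.3836 0.0301 0.122 ]
purple s [ 0.3825 -0.1826  0.122 ]
purple s [ 0.5805 -0.296   0.122 ]
tray edge w [0.4576 0.0575 0.0555]
tray edge w [ 0.4561 -0.1942  0.0555]
tray edge w [0.4651 0.0704 0.0555]
tray edge w [0.5855 0.0557 0.0555]
stop w [0.6945 0.0677 0.045 ]
stop w [ 0.6922 -0.216   0.045 ]
stop w [0.6872 0.0677 0.045 ]
stop w [ 0.682 -0.216  0.045]
stop w [0.6799 0.0677 0.045 ]
```

View pics/c1.png

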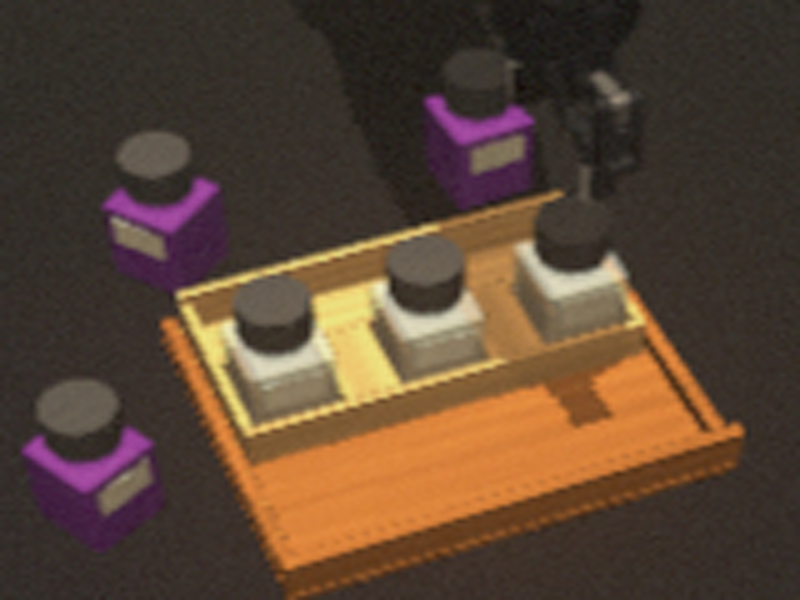

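View pics/c2.png

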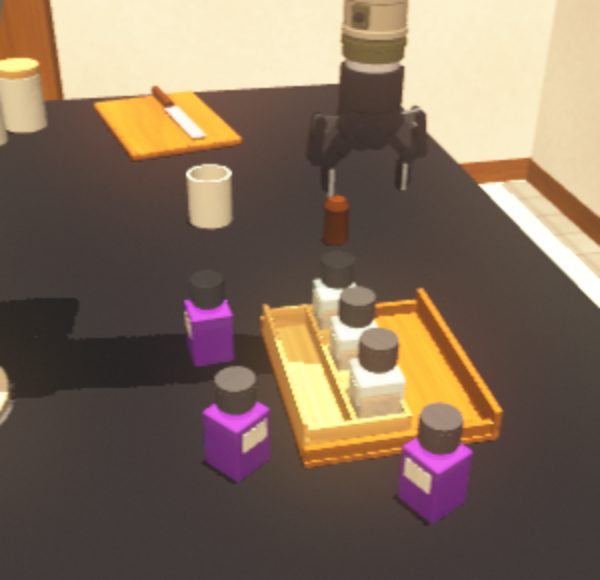

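The three clear-jar caps are at x = 0.550 and y = 0.024, -0.072 and -0.167, spaced 96 mm (95 expected), and the rack yaw is about 0. The tray front face is at x of about 0.455, which fits 96 mm from the jar centres. The purple look-alikes are outside the tray at (0.385,0.035), (0.383,-0.183) and (0.58,-0.296).

I'll start with the left jar.

>>> step_arm --moves '[[[24, -24, 40], [0, 0, -0.35], 85], [[24, -24, 60], [0, 0, -0.7], 85], [[24, -24, 60], [0, 0, -0.7], 85], [[24, -24, 60], [0, 0, -0.7], 85], [[24, -24, 60], [0, 0, -0.7], 85], [[24, -24, 60], [0, 0, -0.7], 85], [[24, -24, 100], [0, 0, -0.7], 85], [[24, -24, 125], [0, 0, -0.7], 85]]' --grip_force 40

```text
clock: 0.82
tcp_pos: [0.5514, 0.024, 0.1053]
orientation: [0.001, 0.422, 0.907, 0.0]
wrist_force: [-0.7, -0.3, -1.3]
finger_gap: 0.0852
grip_force: 0.0
```

>>> step_arm --moves '[[[0, 0, 0], [0, 0, 0], 60], [[0, 0, 0], [0, 0, 0], 40], [[0, 0, 0], [0, 0, 0], 40], [[0, 0, 0], [0, 0, 0], 40], [[0, 0, 0], [0, 0, 0], 40], [[0, 0, 0], [0, 0, 0], 40]]'

```text
clock: 1.32
tcp_pos: [0.5519, 0.0237, 0.1078]
orientation: [0.001, 0.422, 0.907, 0.0]
wrist_force: [-1.6, -1.6, 2.1]
finger_gap: 0.0452
grip_force: 41.6
```

Run:
```python
from workcell import telemetry, imaging
import cv2
s=telemetry.get_state(); print(s)
cv2.imwrite("pics/g1.png",imaging.read_camera("wrist")[:,:,::-1])
```

```text
{'clock': 1.3167, 'joint_pos': array([-1.02178730e-01,  3.35715106e-01, -2.34474102e-01,  9.98204441e-01,
       -4.06978450e-04,  7.68752355e-01]), 'qvel': array([-6.11035401e-04,  1.65641715e-04, -2.89113011e-03, -2.83013857e-05,
       -1.86163289e-03,  2.48032232e-03]), 'tau': array([ 6.83982130e-01, -4.52951503e+01,  2.70346910e+01, -5.19556850e-01,
        3.93351177e-01, -4.84124321e-04]), 'tcp_pos': array([0.55190128, 0.02370698, 0.10781548]), 'orientation': array([1.20180336e-03, 4.21832451e-01, 9.06672984e-01, 2.00727367e-04]), 'wrist_force': array([-1.55787735, -1.61533365,  2.13744395]), 'ft_torque': array([-0.23681296,  0.27188932, -0.01524831]), 'grip_force': 41.59696877002716, 'finger_gap': 0.045171754978345656}
```

View pics/g1.png

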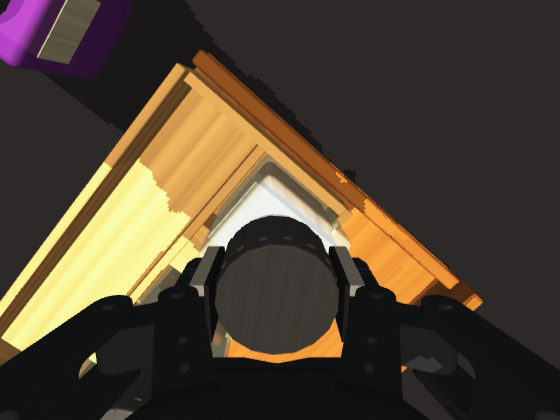

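The cap is centred at about (278,290) with both pads on it. I'll twist clockwise (+z) in small steps and read the torque.

>>> step_arm --moves '[[[0, 0, 0], [0, 0, 0.1], 40], [[0, 0, 0], [0, 0, 0.2], 40], [[0, 0, 0], [0, 0, 0.3], 40], [[0, 0, 0], [0, 0, 0.3], 40], [[0, 0, 0], [0, 0, 0.3], 40]]'

```text
clock: 1.78
tcp_pos: [0.5519, 0.0237, 0.1076]
orientation: [0.001, 0.551, 0.834, 0.0]
wrist_force: [-0.8, -1.8, 6.5]
finger_gap: 0.0448
grip_force: 42.0
```

```bash
cat > st.py <<'E'
from workcell import telemetry
s=telemetry.get_state()
for k in ("clock","tcp_pos","orientation","wrist_force","ft_torque","grip_force","finger_gap"): print(k,s[k] if isinstance(s[k],float) else s[k].round(3))
print("q",s["joint_pos"].round(3),"tau",s["tau"].round(3))
E
python3 st.py
```

```text
clock 1.7833
tcp_pos [0.552 0.024 0.108]
orientation [0.001 0.551 0.834 0.   ]
wrist_force [-0.834 -1.763  6.531]
ft_torque [-0.326  0.29   0.002]
grip_force 41.97747230529785
finger_gap 0.04481797425963304
q [-0.102  0.336 -0.235  0.998 -0.     1.066] tau [  0.851 -43.56   25.924  -0.627   0.504   0.168]
```

>>> step_arm --moves '[[[0, 0, 0], [0, 0, 0.1], 40], [[0, 0, 0], [0, 0, 0.2], 40], [[0, 0, 0], [0, 0, 0.3], 40], [[0, 0, 0], [0, 0, 0.3], 40], [[0, 0, 0], [0, 0, 0.3], 40]]'

```text
clock: 2.2
tcp_pos: [0.5519, 0.0235, 0.1076]
orientation: [0.001, 0.67, 0.743, 0.0]
wrist_force: [-0.8, -2.2, 4.9]
finger_gap: 0.0449
grip_force: 42.1
```

```bash
python3 st.py
```

```text
clock 2.2
tcp_pos [0.552 0.024 0.108]
orientation [0.001 0.67  0.743 0.   ]
wrist_force [-0.84  -2.189  4.936]
ft_torque [-0.422  0.232  0.036]
grip_force 42.05947279930115
finger_gap 0.04493606336468243
q [-1.020e-01  3.360e-01 -2.350e-01  9.980e-01 -1.000e-03  1.366e+00] tau [  1.021 -43.731  25.882  -0.496   0.662   0.147]
```

>>> step_arm --moves '[[[0, 0, 0], [0, 0, 0.1], 40], [[0, 0, 0], [0, 0, 0.2], 40], [[0, 0, 0], [0, 0, 0.3], 40], [[0, 0, 0], [0, 0, 0.3], 40], [[0, 0, 0], [0, 0, 0.3], 40]]'

```text
clock: 2.62
tcp_pos: [0.5516, 0.0229, 0.1076]
orientation: [0.002, 0.773, 0.634, -0.0]
wrist_force: [-3.0, -4.0, 6.1]
finger_gap: 0.0448
grip_force: 42.1
```

```bash
python3 st.py
```

```text
clock 2.6167
tcp_pos [0.552 0.023 0.108]
orientation [ 0.002  0.773  0.634 -0.   ]
wrist_force [-2.977 -4.047  6.122]
ft_torque [-1.054  0.518  0.384]
grip_force 42.101914286613464
finger_gap 0.044835852843904074
q [-0.103  0.336 -0.235  0.998 -0.002  1.665] tau [  1.875 -43.447  26.166  -0.873   1.458   0.545]
```

>>> step_arm --moves '[[[0, 0, 0], [0, 0, 0.05], 40], [[0, 0, 0], [0, 0, 0.1], 40], [[0, 0, 0], [0, 0, 0.1], 40], [[0, 0, 0], [0, 0, 0.1], 40]]'

```text
clock: 2.95
tcp_pos: [0.5514, 0.0226, 0.1076]
orientation: [0.002, 0.804, 0.595, -0.0]
wrist_force: [-4.0, -5.7, 6.9]
finger_gap: 0.0454
grip_force: 42.1
```

```bash
python3 st.py
```

```text
clock 2.95
tcp_pos [0.551 0.023 0.108]
orientation [ 0.002  0.804  0.595 -0.   ]
wrist_force [-3.955 -5.658  6.949]
ft_torque [-1.249  0.601  0.541]
grip_force 42.110543847084045
finger_gap 0.045396847691740766
q [-0.103  0.336 -0.235  0.998 -0.003  1.764] tau [  2.2   -43.251  26.283  -1.09    1.765   0.618]
```

Seal twist reads about 0.36 rad, so the left cap is firm. It turned loose for about 0.6 rad first. I'll release it and go to the middle jar.

>>> step_arm --moves '[[[0, 0, 0], [0, 0, 0], 85], [[0, 0, 0], [0, 0, 0], 85], [[0, 0, 0], [0, 0, 0], 85], [[0, 0, 0], [0, 0, 0], 85], [[0, 0, -30], [0, 0, 0], 85], [[0, 0, -60], [0, 0, 0], 85]]'

```text
clock: 3.45
tcp_pos: [0.5492, 0.0244, 0.1648]
orientation: [-0.002, 0.805, 0.594, -0.002]
wrist_force: [1.4, 1.0, 0.1]
finger_gap: 0.0848
grip_force: 0.0
```

>>> step_arm --moves '[[[-32, 10, 0], [0, 0, -0.1], 85], [[-64, 20, 0], [0, 0, -0.2], 85], [[-91, 28, 0], [0, 0, -0.5], 85], [[-91, 28, 0], [0, 0, -0.5], 85], [[-91, 28, 0], [0, 0, -0.8], 85], [[-91, 28, 0], [0, 0, -0.9], 85], [[-91, 28, 0], [0, 0, -1.0], 85], [[-91, 28, 0], [0, 0, -1.0], 85]]'

```text
clock: 4.12
tcp_pos: [0.5509, -0.0712, 0.166]
orientation: [-0.0, 0.441, 0.897, 0.0]
wrist_force: [0.6, 0.7, 0.0]
finger_gap: 0.0852
grip_force: 0.0
```

```bash
python3 - <<'E'
from workcell import imaging
from h import *
import cv2
for p in [(.55,-.0717,.1385),(.55,-.1667,.1385)]: print(proj("wrist",p))
cv2.imwrite("pics/m1.png",imaging.read_camera("wrist")[:,:,::-1])
E
python3 st.py
```

```text
[272.3 239.9]
[173.5 360.5]
clock 4.1667
tcp_pos [ 0.551 -0.071  0.166]
orientation [-0.     0.439  0.899  0.   ]
wrist_force [-0.623 -0.075 -0.362]
ft_torque [ 0.053 -0.032  0.011]
grip_force 0.0
finger_gap 0.08502600472506877
q [-0.273  0.303 -0.13   1.138  0.     0.635] tau [-9.9000e-02 -4.6445e+01  2.8833e+01  8.0000e-03 -6.0000e-03 -7.7000e-02]
```

View pics/m1.png

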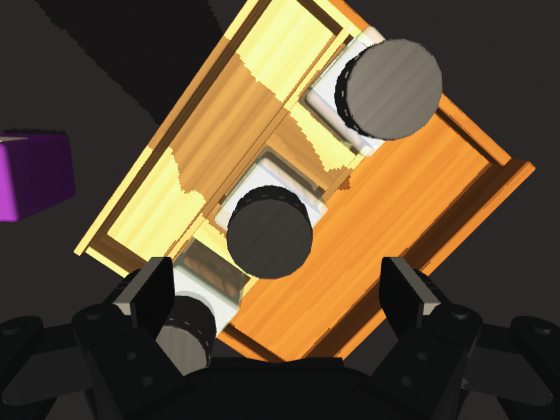

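The middle cap's top is at about (270,233), against a predicted (272,240), so the position is right. The left cap is at (392,88) and the right one at (185,330). I'll check the left one's projection as I carry on.

Run:
```python
from h import *
print(proj("wrist",(.55,.024,.1385)),proj("wrist",(.55+.023,.024,.1385)),proj("wrist",(.55-.023,.024,.1385)))
```

```text
[397.1  89.3] [432.2 120.2] [360.3  56.9]
```

>>> step_arm --moves '[[[0, 0, 30], [0, 0, 0], 85], [[0, 0, 59], [0, 0, 0], 85], [[0, 0, 60], [0, 0, 0], 85], [[0, 0, 60], [0, 0, 0], 60], [[0, 0, 60], [0, 0, 0], 40], [[0, 0, 60], [0, 0, 0], 40], [[0, 0, 60], [0, 0, 0], 40], [[0, 0, 60], [0, 0, 0], 40]]'

```text
clock: 4.83
tcp_pos: [0.5518, -0.0718, 0.1081]
orientation: [0.001, 0.445, 0.896, -0.0]
wrist_force: [-1.5, -1.9, 4.9]
finger_gap: 0.0451
grip_force: 40.4
```

>>> step_arm --moves '[[[0, 0, 0], [0, 0, 0], 40], [[0, 0, 0], [0, 0, 0.1], 40], [[0, 0, 0], [0, 0, 0.2], 40], [[0, 0, 0], [0, 0, 0.3], 40], [[0, 0, 0], [0, 0, 0.3], 40], [[0, 0, 0], [0, 0, 0.3], 40]]'

```text
clock: 5.33
tcp_pos: [0.5515, -0.0722, 0.108]
orientation: [0.002, 0.573, 0.819, -0.0]
wrist_force: [-2.2, -3.6, 6.4]
finger_gap: 0.0454
grip_force: 40.6
```

```bash
python3 st.py
```

```text
clock 5.3333
tcp_pos [ 0.552 -0.072  0.108]
orientation [ 0.002  0.573  0.819 -0.   ]
wrist_force [-2.152 -3.637  6.434]
ft_torque [-0.648  0.532  0.348]
grip_force 40.62660276889801
finger_gap 0.04536331274595698
q [-0.274  0.342 -0.224  1.001 -0.002  0.947] tau [  1.451 -43.874  26.116  -0.781   1.092   0.509]
```

>>> step_arm --moves '[[[0, 0, 0], [0, 0, 0.05], 40], [[0, 0, 0], [0, 0, 0.1], 40], [[0, 0, 0], [0, 0, 0.1], 40], [[0, 0, 0], [0, 0, 0.1], 40]]'

```text
clock: 5.67
tcp_pos: [0.5512, -0.0725, 0.108]
orientation: [0.001, 0.613, 0.79, -0.001]
wrist_force: [-3.4, -4.4, 7.0]
finger_gap: 0.045
grip_force: 40.7
```

```bash
python3 st.py
```

```text
clock 5.6667
tcp_pos [ 0.551 -0.072  0.108]
orientation [ 0.001  0.613  0.79  -0.001]
wrist_force [-3.41  -4.35   7.034]
ft_torque [-0.908  0.738  0.571]
grip_force 40.699880719184875
finger_gap 0.04504126847968594
q [-0.274  0.342 -0.225  1.002 -0.003  1.047] tau [  1.969 -43.611  26.281  -1.064   1.51    0.582]
```

The middle cap was already tight (0.57 N m, rising 1.5 N m/rad or more). On to the right jar.

>>> step_arm --moves '[[[0, 0, 0], [0, 0, 0], 85], [[0, 0, 0], [0, 0, 0], 85], [[0, 0, 0], [0, 0, 0], 85], [[0, 0, 0], [0, 0, 0], 85], [[0, 0, -30], [0, 0, 0], 85], [[0, 0, -60], [0, 0, 0], 85], [[0, 0, -60], [0, 0, 0], 85]]'

```text
clock: 6.25
tcp_pos: [0.554, -0.0718, 0.1717]
orientation: [0.004, 0.613, 0.79, 0.002]
wrist_force: [0.6, -0.5, 0.7]
finger_gap: 0.0847
grip_force: 0.0
```

>>> step_arm --moves '[[[-32, -10, 0], [0, 0, -0.1], 85], [[-64, -20, 0], [0, 0, -0.2], 85], [[-91, -28, 0], [0, 0, -0.3], 85], [[-91, -28, 0], [0, 0, -0.4], 85], [[-91, -28, 0], [0, 0, -0.4], 85], [[-91, -28, 0], [0, 0, -0.4], 85], [[-91, -28, 0], [0, 0, -0.4], 85]]'

```text
clock: 6.83
tcp_pos: [0.5462, -0.1656, 0.1661]
orientation: [-0.0, 0.445, 0.896, 0.0]
wrist_force: [-0.6, 0.1, -0.6]
finger_gap: 0.0848
grip_force: 0.0
```

```bash
python3 - <<'E'
from workcell import imaging
from h import *
import cv2
for p in [(.55,.024,.1385),(.55,-.0717,.1385),(.55,-.167,.1385)]: print(proj("wrist",p))
cv2.imwrite("pics/r1.png",imaging.read_camera("wrist")[:,:,::-1])
E
python3 st.py
```

```text
[557.8 -97.2]
[400.6  96. ]
[278.4 246.2]
clock 6.8833
tcp_pos [ 0.546 -0.165  0.166]
orientation [-0.     0.445  0.896  0.   ]
wrist_force [0.096 0.369 0.654]
ft_torque [-0.001 -0.011 -0.024]
grip_force 0.0
finger_gap 0.08445733026930546
q [-0.435  0.332 -0.089  1.15   0.     0.487] tau [-3.9300e-01 -4.7972e+01  2.8955e+01 -1.6000e-02 -1.2000e-02  1.7000e-02]
```

View pics/r1.png

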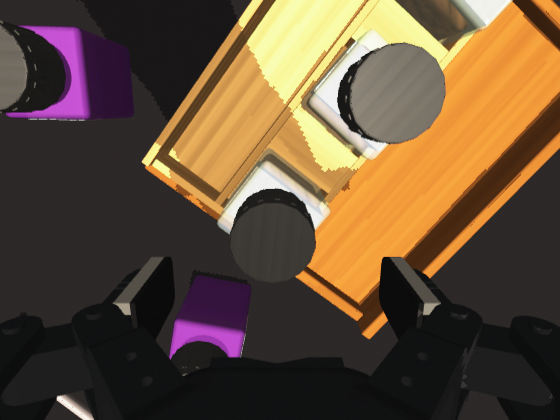

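The right cap's top is at about (273,238), within a few mm of the prediction, and the fingers straddle it. The purple jars at (45,70) and (210,330) are clear of the fingers.

>>> step_arm --moves '[[[0, 0, 30], [0, 0, 0], 85], [[0, 0, 59], [0, 0, 0], 85], [[0, 0, 60], [0, 0, 0], 85], [[0, 0, 60], [0, 0, 0], 60], [[0, 0, 60], [0, 0, 0], 40], [[0, 0, 60], [0, 0, 0], 40], [[0, 0, 60], [0, 0, 0], 40], [[0, 0, 60], [0, 0, 0], 40]]'

```text
clock: 7.55
tcp_pos: [0.5472, -0.1671, 0.1082]
orientation: [0.002, 0.444, 0.896, -0.0]
wrist_force: [-2.2, -1.1, 4.9]
finger_gap: 0.045
grip_force: 41.1
```

>>> step_arm --moves '[[[0, 0, 0], [0, 0, 0], 40], [[0, 0, 0], [0, 0, 0.1], 40], [[0, 0, 0], [0, 0, 0.2], 40], [[0, 0, 0], [0, 0, 0.3], 40], [[0, 0, 0], [0, 0, 0.3], 40], [[0, 0, 0], [0, 0, 0.3], 40]]'

```text
clock: 8.05
tcp_pos: [0.5472, -0.1671, 0.1082]
orientation: [0.002, 0.573, 0.819, 0.0]
wrist_force: [-2.1, -1.2, 6.0]
finger_gap: 0.0451
grip_force: 41.4
```

```bash
python3 st.py
```

```text
clock 8.05
tcp_pos [ 0.547 -0.167  0.108]
orientation [0.002 0.573 0.819 0.   ]
wrist_force [-2.132 -1.168  5.992]
ft_torque [-0.139  0.288  0.004]
grip_force 41.40346705913544
finger_gap 0.04509382490107777
q [-0.436  0.37  -0.183  1.015 -0.     0.785] tau [  0.814 -45.453  25.861  -0.456   0.433   0.129]
```

Loose; continuing.

>>> step_arm --moves '[[[0, 0, 0], [0, 0, 0.1], 40], [[0, 0, 0], [0, 0, 0.2], 40], [[0, 0, 0], [0, 0, 0.3], 40], [[0, 0, 0], [0, 0, 0.3], 40], [[0, 0, 0], [0, 0, 0.3], 40]]'

```text
clock: 8.47
tcp_pos: [0.5474, -0.1669, 0.1081]
orientation: [0.002, 0.689, 0.724, 0.001]
wrist_force: [-0.7, -1.0, 5.6]
finger_gap: 0.0447
grip_force: 41.4
```

```bash
python3 st.py
```

```text
clock 8.4667
tcp_pos [ 0.547 -0.167  0.108]
orientation [0.002 0.689 0.724 0.001]
wrist_force [-0.673 -0.992  5.559]
ft_torque [-0.095  0.146 -0.01 ]
grip_force 41.37569189071655
finger_gap 0.04473850013635632
q [-0.436  0.37  -0.183  1.014  0.     1.085] tau [  0.387 -45.665  25.887  -0.322   0.254   0.137]
```

>>> step_arm --moves '[[[0, 0, 0], [0, 0, 0.1], 40], [[0, 0, 0], [0, 0, 0.2], 40], [[0, 0, 0], [0, 0, 0.3], 40], [[0, 0, 0], [0, 0, 0.3], 40], [[0, 0, 0], [0, 0, 0.3], 40]]'

```text
clock: 8.88
tcp_pos: [0.5472, -0.1676, 0.1081]
orientation: [0.002, 0.79, 0.613, 0.0]
wrist_force: [-1.7, -2.7, 5.8]
finger_gap: 0.0451
grip_force: 41.3
```

```bash
python3 st.py
```

```text
clock 8.8833
tcp_pos [ 0.547 -0.168  0.108]
orientation [0.002 0.79  0.613 0.   ]
wrist_force [-1.7   -2.684  5.822]
ft_torque [-0.692  0.318  0.365]
grip_force 41.30486190319061
finger_gap 0.04505014543677637
q [-0.437  0.37  -0.183  1.014 -0.002  1.384] tau [  1.347 -45.735  25.869  -0.258   0.992   0.505]
```

>>> step_arm --moves '[[[0, 0, 0], [0, 0, 0.05], 40], [[0, 0, 0], [0, 0, 0.1], 40], [[0, 0, 0], [0, 0, 0.1], 40], [[0, 0, 0], [0, 0, 0.1], 40]]'

```text
clock: 9.22
tcp_pos: [0.5472, -0.1677, 0.1081]
orientation: [0.002, 0.819, 0.573, 0.0]
wrist_force: [-1.9, -3.2, 5.0]
finger_gap: 0.0454
grip_force: 41.3
```

```bash
python3 st.py
```

```text
clock 9.2167
tcp_pos [ 0.547 -0.168  0.108]
orientation [0.002 0.819 0.573 0.   ]
wrist_force [-1.931 -3.241  4.981]
ft_torque [-0.788  0.335  0.567]
grip_force 41.28048777580261
finger_gap 0.045380770963458564
q [-0.437  0.37  -0.183  1.014 -0.002  1.484] tau [  1.421 -45.813  25.799  -0.161   1.133   0.587]
```

The right cap is firm too (about 0.38 rad of seal twist). Next I release, lift, and turn the tool to yaw -π/2 with the fingers shut for the push.

>>> step_arm --moves '[[[0, 0, 0], [0, 0, 0], 85], [[0, 0, 0], [0, 0, 0], 85], [[0, 0, 0], [0, 0, 0], 85], [[0, 0, 0], [0, 0, 0], 85], [[0, 0, -40], [0, 0, 0], 85], [[0, 0, -80], [0, 0, 0], 85], [[0, 0, -110], [0, 0, -0.1], 85], [[0, 0, -110], [0, 0, -0.2], 60]]'

```text
clock: 9.88
tcp_pos: [0.5494, -0.1675, 0.2234]
orientation: [0.005, 0.757, 0.654, 0.002]
wrist_force: [0.2, -0.6, 0.6]
finger_gap: 0.0748
grip_force: 0.0
```

>>> step_arm --moves '[[[0, 0, 0], [0, 0, -0.8], 30], [[0, 0, 0], [0, 0, -0.8], 0], [[0, 0, 0], [0, 0, -0.8], 0], [[0, 0, 0], [0, 0, -0.8], 0], [[0, 0, 0], [0, 0, -0.8], 0], [[0, 0, 0], [0, 0, -0.8], 0], [[0, 0, 0], [0, 0, -0.8], 0], [[0, 0, 0], [0, 0, -0.8], 0]]'

```text
clock: 10.55
tcp_pos: [0.5462, -0.1661, 0.2161]
orientation: [-0.0, 0.444, 0.896, 0.0]
wrist_force: [-0.5, 0.1, -0.2]
finger_gap: -0.0001
grip_force: 0.0
```

>>> step_arm --moves '[[[0, 0, 0], [0, 0, -0.87], 0], [[0, 0, 0], [0, 0, -0.87], 0], [[0, 0, 0], [0, 0, -0.87], 0], [[0, 0, 0], [0, 0, -0.87], 0], [[0, 0, 0], [0, 0, -0.87], 0], [[0, 0, 0], [0, 0, -0.87], 0], [[0, 0, 0], [0, 0, -0.87], 0], [[0, 0, 0], [0, 0, -0.87], 0]]'

```text
clock: 11.22
tcp_pos: [0.5462, -0.1662, 0.2161]
orientation: [-0.0, 0.025, 1.0, 0.0]
wrist_force: [0.2, 0.0, -0.2]
finger_gap: 0.0001
grip_force: 0.0
```

```bash
python3 st.py
```

```text
clock 11.2167
tcp_pos [ 0.546 -0.166  0.216]
orientation [-0.     0.025  1.     0.   ]
wrist_force [ 0.15   0.046 -0.243]
ft_torque [0.008 0.003 0.007]
grip_force 0.0
finger_gap 5.923100143736989e-05
q [-0.436  0.31   0.004  1.266  0.    -0.387] tau [-4.0000e-03 -4.7717e+01  2.9719e+01  3.0000e-03 -1.0000e-03 -1.2330e+00]
```

>>> step_arm --moves '[[[30, 20, 0], [0, 0, -0.05], 0], [[60, 42, 0], [0, 0, -0.05], 0], [[90, 64, 0], [0, 0, -0.05], 0], [[115, 82, 0], [0, 0, -0.05], 0], [[131, 90, 0], [0, 0, -0.05], 0], [[131, 90, 0], [0, 0, -0.05], 0], [[131, 90, 0], [0, 0, -0.05], 0]]'

```text
clock: 11.8
tcp_pos: [0.4199, -0.0695, 0.2168]
orientation: [0.001, 0.002, 1.0, -0.0]
wrist_force: [0.5, -0.1, 0.2]
finger_gap: -0.0002
grip_force: 0.0
```

```bash
python3 - <<'E'
from workcell import imaging
from h import *
import cv2
print(proj("wrist",(.454,-.072,.0555)),proj("wrist",(.385,.035,.122)),proj("wrist",(.383,-.183,.122)),proj("wrist",(.55,-.072,.1385)))
cv2.imwrite("pics/p1.png",imaging.read_camera("wrist")[:,:,::-1])
E
python3 st.py|head -3
```

```text
[273.1 220.2] [427.6 154.3] [109.4 152.7] [272.9 373.1]
clock 11.85
tcp_pos [ 0.421 -0.07   0.217]
orientation [ 0.001  0.002  1.    -0.   ]
```

View pics/p1.png

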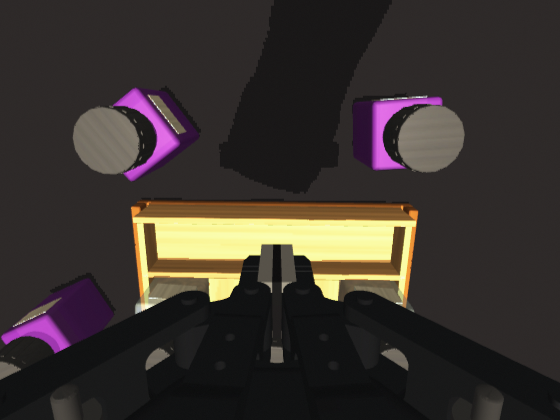

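The tray's front wall is at row ~207 and spans columns 135–415. The purple jars' tops are at (110,140) and (425,138), with their bodies reaching columns 197 and 355. There is a free corridor between them.

Run:
```python
from h import *
for p,z in [((275,204),.0555),((275,209),.0555),((137,207),.0555),((413,207),.0555),((355,130),.078),((197,130),.078),((425,138),.122),((110,140),.122)]: print(p,ray("wrist",p,z))
```

```text
(275, 204) [ 0.4395 -0.0708  0.0555]
(275, 209) [ 0.4442 -0.0708  0.0555]
(137, 207) [ 0.4418 -0.1969  0.0555]
(413, 207) [0.4428 0.0553 0.0555]
(355, 130) [ 0.3721 -0.0066  0.078 ]
(197, 130) [ 0.3717 -0.1325  0.078 ]
(425, 138) [0.3748 0.0314 0.122 ]
(110, 140) [ 0.3754 -0.1821  0.122 ]
```

>>> step_arm --moves '[[[18, 0, 0], [0, 0, 0], 0], [[18, 0, 35], [0, 0, 0], 0], [[18, 0, 70], [0, 0, 0], 0], [[18, 0, 105], [0, 0, 0], 0], [[18, 0, 140], [0, 0, 0], 0], [[18, 0, 165], [0, 0, 0], 0], [[18, 0, 178], [0, 0, 0], 0], [[18, 0, 178], [0, 0, 0], 0]]'

```text
clock: 12.52
tcp_pos: [0.4007, -0.0697, 0.0352]
orientation: [-0.003, 0.002, 1.0, 0.001]
wrist_force: [0.1, -0.0, 0.1]
finger_gap: -0.0
grip_force: 0.0
```

```bash
python3 st.py
```

```text
clock 12.5167
tcp_pos [ 0.401 -0.07   0.035]
orientation [-0.003  0.002  1.     0.001]
wrist_force [ 0.146 -0.026  0.106]
ft_torque [-0.02   0.026  0.015]
grip_force 0.0
finger_gap -3.5998019829830306e-05
q [-0.37   0.169 -0.673  0.734 -0.    -0.367] tau [ 4.2000e-02 -3.2407e+01  2.2731e+01 -8.3100e-01  5.0000e-03  0.0000e+00]
```

>>> step_arm --moves '[[[-8, 0, 0], [0, 0, 0], 0], [[-16, 0, 0], [0, 0, 0], 0], [[-22, 0, 0], [0, 0, 0], 0], [[-28, 0, 0], [0, 0, 0], 0], [[-34, 0, 0], [0, 0, 0], 0], [[-40, 0, 0], [0, 0, 0], 0], [[-45, 0, 0], [0, 0, 0], 0], [[-50, 0, 0], [0, 0, 0], 0]]'

```text
clock: 13.18
tcp_pos: [0.4507, -0.0698, 0.0382]
orientation: [-0.002, 0.001, 1.0, -0.0]
wrist_force: [-5.4, -2.2, 3.0]
finger_gap: 0.0
grip_force: 2.8
```

>>> step_arm --moves '[[[-5, 0, 0], [0, 0, 0], 0], [[-10, 0, 0], [0, 0, 0], 0], [[-15, 0, 0], [0, 0, 0], 0], [[-20, 0, 0], [0, 0, 0], 0], [[-25, 0, 0], [0, 0, 0], 0], [[-30, 0, 0], [0, 0, 0], 0], [[-35, 0, 0], [0, 0, 0], 0], [[-40, 0, 0], [0, 0, 0], 0]]'

```text
clock: 13.85
tcp_pos: [0.4906, -0.0702, 0.0381]
orientation: [-0.002, 0.001, 1.0, -0.001]
wrist_force: [-5.7, -2.6, 2.4]
finger_gap: -0.0001
grip_force: 2.7
```

>>> step_arm --moves '[[[-5, 0, 0], [0, 0, 0], 0], [[-10, 0, 0], [0, 0, 0], 0], [[-15, 0, 0], [0, 0, 0], 0], [[-20, 0, 0], [0, 0, 0], 0], [[-25, 0, 0], [0, 0, 0], 0], [[-30, 0, 0], [0, 0, 0], 0]]'

```text
clock: 14.35
tcp_pos: [0.5205, -0.0703, 0.038]
orientation: [-0.002, 0.001, 1.0, -0.001]
wrist_force: [-5.6, -2.5, 1.6]
finger_gap: 0.0001
grip_force: 2.7
```

>>> step_arm --moves '[[[-4, 0, 0], [0, 0, 0], 0], [[-8, 0, 0], [0, 0, 0], 0], [[-11, 0, 0], [0, 0, 0], 0], [[-14, 0, 0], [0, 0, 0], 0], [[-16, 0, 0], [0, 0, 0], 0], [[-18, 0, 0], [0, 0, 0], 0]]'

```text
clock: 14.85
tcp_pos: [0.5385, -0.0704, 0.038]
orientation: [-0.002, 0.001, 1.0, -0.001]
wrist_force: [-4.6, -2.8, 2.3]
finger_gap: 0.0004
grip_force: 2.6
```

>>> step_arm --moves '[[[-1, 0, 0], [0, 0, 0], 0], [[-2, 0, 0], [0, 0, 0], 0], [[-3, 0, 0], [0, 0, 0], 0], [[-4, 0, 0], [0, 0, 0], 0]]'

```text
clock: 15.18
tcp_pos: [0.5405, -0.0703, 0.0378]
orientation: [-0.004, 0.001, 1.0, -0.001]
wrist_force: [-11.2, -4.3, 7.7]
finger_gap: 0.0001
grip_force: 6.1
```

>>> step_arm --moves '[[[-1, 0, 0], [0, 0, 0], 0], [[-2, 0, 0], [0, 0, 0], 0], [[-2, 0, 0], [0, 0, 0], 0]]'

```text
clock: 15.43
tcp_pos: [0.5405, -0.0702, 0.0377]
orientation: [-0.005, 0.001, 1.0, -0.001]
wrist_force: [-15.8, -3.2, 10.3]
finger_gap: 0.0
grip_force: 7.5
```

>>> step_arm --moves '[[[10, 0, 0], [0, 0, 0], 0], [[30, 0, 0], [0, 0, 0], 0], [[60, 0, 0], [0, 0, 0], 0], [[70, 0, -30], [0, 0, 0], 0], [[70, 0, -70], [0, 0, 0], 0], [[70, 0, -110], [0, 0, 0], 0], [[70, 0, -150], [0, 0, 0], 0], [[70, 0, -180], [0, 0, 0], 0]]'

```text
clock: 16.1
tcp_pos: [0.477, -0.0699, 0.2221]
orientation: [0.002, 0.0, 1.0, -0.0]
wrist_force: [1.2, 0.0, -0.2]
finger_gap: 0.0001
grip_force: 0.0
```

Run:
```python
from workcell import imaging
import cv2
a=imaging.read_camera("scene")[150:290,180:340,::-1]
b=imaging.read_camera("side")[140:300,170:400,::-1]
cv2.imwrite("pics/e1.png",cv2.hconcat([cv2.resize(a,(400,350)),cv2.resize(b,(400,350))]))
```

```text
(no output)
```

View pics/e1.png

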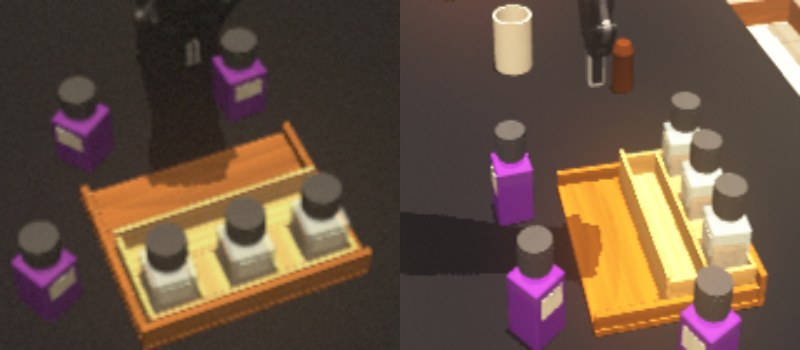

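The tray is flush against the end stop in both views. All three clear jars are standing (left panel, caps at (167,243), (245,218) and (321,190)) and the purple jars haven't moved.

```bash
python3 -c "
from workcell import env
print(env.hand_in())"
```

```text
the job is handed in; nothing more can be done
None
```

The job is handed in, with no verdict returned: the left and right caps were loose and are now screwed down firm, the middle cap was already tight, and the tray is home against its end stop with all three jars standing.

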